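# Seat a candlestick in the three-ball photo nest

### The job

Stand the round-footed candlestick upright on the metal nest plate, in the space between the two fixed ball stops and the sliding one, and let go of it. Then push the slide so that its ball nudges the foot home against both fixed balls, and hold it there for about a second with a steady push of some 9 to 10 N on the slide: less does not seat it, and more than 7 N on either fixed ball dents the thin silver plate. Draw back and leave it seated, touched by all three balls, with the other pieces where they are.

Things in the scene. Friction and masses are not known exactly. Their poses are not given: they have to be found in the camera images.
- candlestick: Silver-plated candlestick, 0.25 to 0.45 kg, 130 mm tall, the only one with a round foot: a disc 84 mm in diameter with an upright edge 12 mm high; slim stem; at the top a plain cylindrical candle cup 32 mm in diameter, from 96 to 130 mm height, to grip from above. Origin: centre of the foot's underside; z up the stem. Loose, stands on the bench at the start.
- nest: Aluminium nest plate bolted to the bench, 240 (x) by 150 (y) by 12 mm, smooth and slippery on top. Origin: centre of its underside. Its x axis points from the slide to the two fixed balls, roughly away from the robot (yaw within 0.35 rad); z up. Beside the slide two guide rails, 16 mm high above the plate, reach 25.5 mm either side of the x axis, from x = -115 to -30 mm.
- nest_centre (a point): Point on the plate's top, 30 mm from the plate's centre along the nest's x, axes as the nest's. Two fixed polished 16 mm steel balls, in 20 mm high steel blocks, sit 45 degrees left and right of its x axis, nominally 50 mm away, 6 mm above the plate. The pair is clamped up to 7 mm nearer or farther along x than that (not measured): a seated foot's centre lies within 7 mm of this point.
- slide: Sliding stop: steel bar 24 mm wide, 12.5 mm high, a polished 16 mm ball at its nose, an upright peg behind. Moves only along the nest's x, at most 40 mm, drags with 2 N, no spring, stays where left. Origin: under the ball's foremost point, on the plate's top; x to the fixed balls. At the start 62 to 66 mm behind nest_centre (66: fully back), when all is seated 35 to 49 mm.
- slide_nose (a point): Foremost point of the slide's ball, 6 mm above the plate. When it presses on the seated foot with a push P on the slide, each fixed ball gets about 0.7 x (P - 2.5 N).
- slide_peg (a point): Centre of the top of the slide's peg, which is 16 mm in diameter, stands 60 mm clear above the bar, and is 63 mm behind the nose; its top is 84.5 mm above the bench. Push it along the nest's x axis or pinch it from above.
- square_stick: Another silver-plated candlestick, 145 mm tall, with a SQUARE foot, 76 mm wide: not to be moved. Origin: centre of its underside.
- goblet: Silver-plated open beaker, 85 mm tall, 72 mm in diameter at the rim: not to be moved. Origin: centre of its underside.
- bracket: L-shaped dark wooden bracket, 120 by 98 mm, 24 mm high, lying on the bench to the right of the nest: not to be moved. Origin: underside, middle of the long leg.
Things that resemble listed ones, but are neither listed nor needed, are in the scene too. What is shaped like the candlestick but turquoise is not meant.

How it is judged:
On the way, in this order (a step that is already met when the one before it is completed fails the run):
1. the candlestick stands on the nest plate within 30 mm of the nest's centre, upright, with nothing of the robot touching it (horizontal distance between candlestick and nest_centre below 0.03 m and z of candlestick in the frame of nest_centre between -0.003 and 0.003 m and angle between candlestick's own z axis and vertical below 0.05 rad and contact force between candlestick and the arm below 0.1 N and contact force between candlestick and the fingers below 0.1 N), for 0.2 s.
2. the foot is pressed with at least 2.5 N by all three balls at once for half a second (contact force between candlestick and stops_c1 above 2.5 N and contact force between candlestick and stops_c3 above 2.5 N and contact force between candlestick and slide above 2.5 N), for 0.5 s.
At the end, for the whole second after the job is handed in: The candlestick stands upright (within 0.05 rad) and at rest on the nest plate, its foot within 11 mm of the nest's centre and still touched by all three balls (each with at least 0.3 N, which the slide's own drag keeps up), and the robot touches nothing (contact force between candlestick and stops_c1 above 0.3 N and contact force between candlestick and stops_c3 above 0.3 N and contact force between candlestick and slide above 0.3 N and horizontal distance between candlestick and nest_centre below 0.011 m and contact force between each of the fingers, the arm and anything else below 0.1 N and z of candlestick in the frame of nest_centre between -0.003 and 0.003 m and angle between candlestick's own z axis and vertical below 0.05 rad and linear speed of candlestick below 0.01 m/s).
It fails at once if a fixed stop is pressed by the candlestick with more than 7 N (contact force between candlestick and stops_c1 above 7 N or contact force between candlestick and stops_c3 above 7 N).
It fails at once if the candlestick is tipped by more than 0.5 rad (angle between candlestick's own z axis and vertical above 0.5 rad).
It fails at once if the square candlestick, the beaker or the bracket is moved by more than 20 mm (distance of any of square_stick, goblet, bracket from where it was at the start of the episode above 0.02 m).
It also fails if it takes over 67 s, if anything falls off the work surface, if the arm or the gripper's body presses on something with over 40 N, if the wrist force passes 120 N, or if a joint passes its speed limit or range.

### The arm

A 6-joint arm with a two-finger parallel gripper is mounted at the origin on the work surface. World frame = base frame: x ahead of the robot, y to its left, z up, the work surface at z = 0. Lengths are in m, angles in rad, forces in N, time in s.
With the tool pointing down it reaches from about 0.25 to 0.725 m from the base axis. Payload 4 kg.
Tool frame: the origin (TCP) lies at the very end of the fingers, on their centre line; the grasp point (between the pads) lies 19 mm behind it; z points along the fingers, y is the line along which they close (so a half turn about z gives the same grasp; the last joint's range is limited). The gripper opens to 85 mm and grips with 20 to 120 N. Pads are 22 mm wide; open, the fingers measure 114 mm over their backs; the gripper's body (76 mm by 85 mm) begins 54 mm behind the grasp point. The pads swing forward as they close: fully open they stand 13 mm farther back than shut.
Start: joints at [1.145, 0.241, 0.005, 1.335, 0, 1.571], TCP at [0.207, 0.455, 0.231] pointing down, gripper open.
Joint ranges: [-2.72, 2.72], [-1.05, 1.87], [-1.09, 1.28], [-1.99, 2.15], [-1.42, 1.44], [-3.14, 3.14]. Speed limits (rad/s): [2.79, 2.79, 3.14, 3.14, 3.14, 3.14].

### API

Orientations are given as a unit quaternion [x, y, z, w].
In Python, from workcell import telemetry, vision, workorder gives the robot as it stands.
- The arm moves only by the shell command python3 -m inch 'ROWS'. ROWS is JSON, a list of rows, each a list of 3 entries, a list of its own where there are three numbers: the turn, a rotation vector about the tool's x, y, z scaled (see below), then the shift along the tool's x, y, z scaled (see below), then the closure, from -1 (fully open) to 1 (shut). A call has 1 to 10 rows; each row shifts and turns the commanded pose from where the row before left it, along the tool's axes as they then stand; what a row does not reach is not made up. The controller multiplies each number of a shift by 0.3 m and each number of a turn by 360 degrees. A row lasts 1/12 s, in which the tool goes at most 41.7 mm and 7.16 degrees, less where a joint would pass 70% of its speed; a pose out of reach is approached as far as the arm can. A call with a number of a shift or a turn outside -1 to 1 is refused whole. A call with a gripper value outside its range is refused whole. The fingers move at their own pace and stop on an object; the grip force is fixed at half the most. Time passes only in rows, so rows that do not move let the fingers close. It gives the time, the measured TCP pose, the force, the opening and the grip force at its end, in the units of the state.
- telemetry.get_obs(): the state, without advancing time (a new reading comes with each control period).
- vision.camera(name): name is "scene" or "top" or "wrist"; returns a dict with "img" (384x512x3 uint8, red, green, blue), "fov_y" (degrees; the focal length in pixels is half the picture's height over the tangent of half this angle, whatever the lens; pixels are square), "cx", "cy" (the principal point, pixels), "D" ([k1, k2, p1, p2, k3] as OpenCV has them; the pictures are not rectified), "pose" (4x4, takes a point from camera to world coordinates). Camera axes: x right, y up, looking along -z (the intrinsics and any distortion apply to the point x, -y, -z); pixel columns grow to the right and rows downward; lengths in m; the calibration is good to about 2 mm. A picture is of the moment at which its call begins. There is no depth.
- workorder.job_done(): hands the job in; it is judged then, once.
The state is a dict: "clock": time; "joint_pos": joint angles; "joint_vel": joint speeds; "tau": joint torques, N m; "eef_pos": TCP position; "tool_rot": TCP orientation; "ft_force": force on the tool from outside, world axes, zero at the start; "ft_torque": the same for the moment, N m; "grip_width": finger opening in m; "grasp_force": force on a finger pad.
Only numpy, scipy, OpenCV 4.12 (cv2) and the standard library are available. Lean on these libraries where they do the work, as an engineer would, in place of code of your own. Each camera call takes 0.05 s, during which the arm holds its last target. There are 200 camera calls.

## Working session

There is one attempt and no reset: what is moved stays moved. The work goes in short steps, Python scripts to look and compute and a shell command to move; the robot and the scene stay as the last step left them, time stands still between calls to the robot, and variables do not carry over. Pictures are saved under pics/ and viewed, at most 10 in all, crops included, and the job is handed in when it is done.

```bash
mkdir -p pics; ls
python3 - <<'E'
from workcell import telemetry, vision
import cv2,json
o=telemetry.get_obs(); print(o)
for n in ["top","scene"]:
    c=vision.camera(n); cv2.imwrite(f"pics/{n}0.png",c["img"][:,:,::-1])
    print(n,c["fov_y"],c["cx"],c["cy"],c["D"],c["pose"])
E
```

```text
pics
{'clock': 0.0, 'joint_pos': array([1.14500715e+00, 2.41416069e-01, 3.75140692e-03, 1.33518878e+00,
       4.13644911e-05, 1.57080619e+00]), 'joint_vel': array([ 0.00019372,  0.00045468,  0.00037605,  0.00144069,  0.00088393,
       -0.00028091]), 'tau': array([ 2.78547581e-03, -3.72321546e+01,  2.52405024e+01,  1.69175252e-02,
        1.82045715e-04, -4.03588416e-06]), 'eef_pos': array([0.20625451, 0.45480196, 0.23042177]), 'tool_rot': array([ 2.11294749e-01,  9.77421849e-01, -1.00096911e-03, -2.37534665e-04]), 'ft_force': array([0.02696527, 0.19991433, 0.18278019]), 'ft_torque': array([-0.01538581, -0.01656222, -0.05190112]), 'grasp_force': 0.0, 'grip_width': 0.08499655490262836}
top 56.210702802134804 255.29027567832105 187.4579762365504 [0.02621133 0.         0.         0.         0.        ] [[ 0.05246876  0.97394662 -0.22062415  0.3759468 ]
 [-0.9986183   0.05052622 -0.01444279 -0.02047057]
 [-0.0029192   0.22107711  0.97525196  0.8300255 ]
 [ 0.          0.          0.          1.        ]]
scene 47.93649993822847 257.74172997544593 194.17301750916388 [-0.05260759  0.          0.          0.          0.        ] [[-0.89136205 -0.23453434  0.38790119  0.91288879]
 [ 0.45277473 -0.5015387   0.73719331  0.68120289]
 [ 0.02165032  0.832738    0.55324379  0.61830868]
 [ 0.          0.          0.          1.        ]]
```

View pics/top0.png

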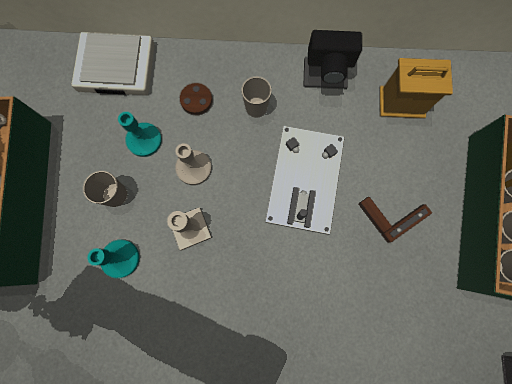

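View pics/scene0.png

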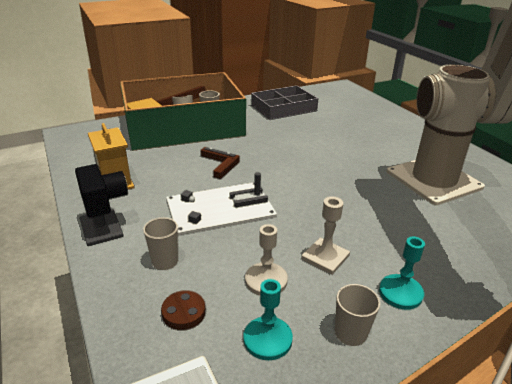

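The top view shows the round-foot stick (foot about (193,167), cup (184,152)), the square one at (190,228), the nest plate around (305,180) with its fixed balls at (293,145) and (329,152), and the slide peg near (302,213). The scene view agrees.

```bash
cat > h.py <<'E'
import numpy as np, cv2
from workcell import telemetry, vision
def K(c):
    f=c["img"].shape[0]/2/np.tan(np.radians(c["fov_y"])/2)
    return np.array([[f,0,c["cx"]],[0,f,c["cy"]],[0,0,1]])
def ray(c,uv):
    n=cv2.undistortPoints(np.array(uv,float).reshape(-1,1,2),K(c),np.array(c["D"],float)).reshape(-1,2)
    d=np.c_[n[:,0],-n[:,1],-np.ones(len(n))]
    return c["pose"][:3,3], d@c["pose"][:3,:3].T
def plane(c,uv,z):
    o,d=ray(c,uv); return o+d*((z-o[2])/d[:,2])[:,None]
def tri(c1,p1,c2,p2):
    A=np.zeros((3,3));b=np.zeros(3);L=[]
    for c,p in((c1,p1),(c2,p2)):
        o,d=ray(c,[p]);d=d[0]/np.linalg.norm(d);P=np.eye(3)-np.outer(d,d);A+=P;b+=P@o;L.append((o,d))
    x=np.linalg.solve(A,b); return x,[float(np.linalg.norm(np.cross(x-o,d))) for o,d in L]
def proj(c,X):
    T=np.linalg.inv(c["pose"]);p=np.atleast_2d(X)@T[:3,:3].T+T[:3,3];p=p*[1,-1,-1]
    return cv2.projectPoints(p,np.zeros(3),np.zeros(3),K(c),np.array(c["D"],float))[0].reshape(-1,2)
E
python3 - <<'E'
from h import *
c=vision.camera("top");im=c["img"]
for q in [(193,172),(205,168),(197,232),(300,180),(230,180),(293,145),(184,148)]: print(q,im[q[1],q[0]])
hsv=cv2.cvtColor(im,cv2.COLOR_RGB2HSV)
# plate: bright & unsaturated
m=((hsv[...,2]>185)&(hsv[...,1]<30)).astype(np.uint8)
m[:, :255]=0; m[:120]=0; m[245:]=0; m[:,355:]=0
cn=max(cv2.findContours(m,0,1)[0],key=cv2.contourArea)
W=plane(c,cn.reshape(-1,2),.012)[:,:2]
r=cv2.minAreaRect((W*1000).astype(np.float32)); print("plate",r, cv2.boxPoints(r))
# stick: warm
R,G,B=[im[...,i].astype(int) for i in range(3)]
m=((R-B>12)).astype(np.uint8); m[:135]=0;m[190:]=0;m[:,:168]=0;m[:,220:]=0
cn=max(cv2.findContours(m,0,1)[0],key=cv2.contourArea);print("stick area",cv2.contourArea(cn),cv2.boundingRect(cn))
big=cv2.resize(im[125:260,160:350],None,fx=4,fy=4,interpolation=cv2.INTER_CUBIC)
ov=big.copy(); cv2.drawContours(ov,[((cn+0.5-[160,125])*4).astype(int)],-1,(255,0,0),1)
cv2.imwrite("pics/crop.png",ov[:,:,::-1])
p=cn.reshape(-1,2)
lo=p[(p[:,1]>166)]
W=plane(c,lo,.012)[:,:2]
A=np.c_[2*W,np.ones(len(W))];s=np.linalg.lstsq(A,(W**2).sum(1),rcond=None)[0]
print("foot",s[:2],"r",np.sqrt(s[2]+s[0]**2+s[1]**2))
E
```

```text
(193, 172) [140 130 116]
(205, 168) [158 147 129]
(197, 232) [107 100  87]
(300, 180) [183 187 190]
(230, 180) [120 121 115]
(293, 145) [82 81 77]
(184, 148) [63 59 53]
plate ((590.356689453125, -124.70008850097656), (147.09194946289062, 236.99293518066406), 82.0770034790039) [[ 462.85364 -181.2102 ]
 [ 697.5843  -213.8778 ]
 [ 717.85974  -68.18997]
 [ 483.1291   -35.52237]]
stick area 1052.0 (175, 143, 36, 41)
foot [0.60424561 0.14190684] r 0.04141462935601451
```

View pics/crop.png

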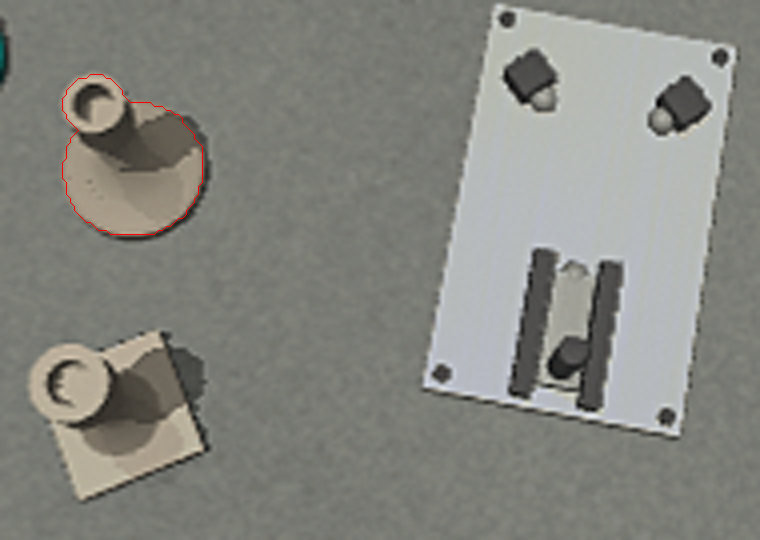

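Run:
```python
from h import *
c=vision.camera("top"); s=vision.camera("scene")
cr=lambda x,y:(160+x/4-.5,125+y/4-.5)
P=lambda n,uv,z:print(n,plane(c,[uv],z)[0].round(4))
P("cup",cr(95,104),.13);P("sqcup",cr(70,384),.145);P("turqcup",(126.5,119),.13);P("turqfoot",(143,139),.012)
print("cup tri",tri(c,cr(95,104),s,(268,231)))
ctr=np.array([.5904,-.1247]);a=np.arctan2(-32.67,234.73);R=np.array([[np.cos(a),-np.sin(a)],[np.sin(a),np.cos(a)]])
nc=ctr+R@[.03,0];print("yaw",a,"nc",nc)
for n,uv,z in [("bL",cr(543,98),.018),("bR",cr(661,121),.018),("nose",cr(575,263),.02),("pegtop",cr(576,344),.0845)]:
    w=plane(c,[uv],z)[0][:2];print(n,w,"nest frame rel nc",(R.T@(w-nc)*1000).round(1))
for n,X in [("foot",(.6042,.1419,0)),("top",(.6042,.1419,.13))]: print(n,proj(c,X),proj(s,X))
```

```text
cup [0.604  0.1409 0.13  ]
sqcup [0.4585 0.1358 0.145 ]
turqcup [0.6662 0.265  0.13  ]
turqfoot [0.6662 0.2672 0.012 ]
cup tri (array([0.60555325, 0.14171727, 0.12590109]), [0.0002703641946265549, 0.00027036419462615855])
yaw -0.13829277847892446 nc [ 0.62011358 -0.12883557]
bL [ 0.65793492 -0.09816833] nest frame rel nc [33.2 35.6]
bR [ 0.64719934 -0.16803595] nest frame rel nc [ 32.2 -35.1]
nose [ 0.55833069 -0.11918658] nest frame rel nc [-62.5   1. ]
pegtop [ 0.50042748 -0.11283757] nest frame rel nc [-120.7   -0.7]
foot [[193.63248329 167.83944522]] [[266.55980261 280.43206653]]
top [[182.78132426 150.37744866]] [[268.92509749 229.125319  ]]
```

Every point agrees with its known sizes. The fixed balls come out about 2–3 mm near along x, the stick is at (0.604, 0.1415) and the nest yaw is -0.138. I'll turn the tool to line up with the nest (tool x = -nest x) and travel to the stick.

```bash
python3 -m inch '[[[0,0,-0.0153],[0,0,0],-1],[[0,0,-0.0153],[0,0,0],-1],[[0,0,-0.0153],[0,0,0],-1],[[0,0,0],[-0.073,-0.0425,0],-1],[[0,0,0],[-0.073,-0.0425,0],-1],[[0,0,0],[-0.073,-0.0425,0],-1],[[0,0,0],[-0.073,-0.0425,0],-1],[[0,0,0],[-0.073,-0.0425,0],-1],[[0,0,0],[-0.073,-0.0425,0],-1],[[0,0,0],[-0.073,-0.0425,0],-1]]'
python3 -m inch '[[[0,0,0],[-0.073,-0.0425,0],-1],[[0,0,0],[-0.073,-0.0425,0],-1],[[0,0,0],[-0.073,-0.0425,0],-1],[[0,0,0],[-0.073,-0.0425,0],-1],[[0,0,0],[-0.073,-0.0425,0],-1],[[0,0,0],[-0.073,-0.0425,0],-1],[[0,0,0],[-0.073,-0.0425,0],-1],[[0,0,0],[0,0,0],-1],[[0,0,0],[0,0,0],-1],[[0,0,0],[0,0,0],-1]]'
cat >> h.py <<'E'
from scipy.spatial.transform import Rotation as Ro
def to(x,y,z):
    o=telemetry.get_obs();R=Ro.from_quat(o["tool_rot"])
    M=R.as_matrix();d=M.T@(np.array([x,y,z])-o["eef_pos"])
    print("tool x yaw",np.degrees(np.arctan2(M[1,0],M[0,0])).round(2),"tilt",np.degrees(np.arccos(-M[2,2])).round(2),"pos",o["eef_pos"].round(4),"need units",(d/.3).round(4),"q",o["joint_pos"].round(2),"t",o["clock"])
E
python3 -c "
from h import *
to(.6042,.1415,.23)"
```

```text
clock: 1.08
eef_pos: [0.3469, 0.345, 0.2312]
tool_rot: [0.069, 0.998, -0.0, -0.0]
ft_force: [0.8, -0.3, 0.5]
grip_width: 0.0853
grasp_force: 0.0
clock: 1.92
eef_pos: [0.4853, 0.2366, 0.231]
tool_rot: [0.069, 0.998, -0.0, -0.001]
ft_force: [-0.0, -0.5, 0.2]
grip_width: 0.0856
grasp_force: 0.0
tool x yaw 172.11 tilt 0.06 pos [0.4853 0.2366 0.231 ] need units [-0.436  -0.2595  0.003 ] q [0.45 0.32 0.11 1.36 0.   0.59] t 1.9167
```

```bash
python3 -m inch '[[[0,0,0],[-0.0727,-0.0432,0],-1],[[0,0,0],[-0.0727,-0.0432,0],-1],[[0,0,0],[-0.0727,-0.0432,0],-1],[[0,0,0],[-0.0727,-0.0432,0],-1],[[0,0,0],[-0.0727,-0.0432,0],-1],[[0,0,0],[-0.0727,-0.0432,0],-1],[[0,0,0],[0,0,0],-1],[[0,0,0],[0,0,0],-1]]'
python3 - <<'E'
from h import *
to(.6042,.1415,.093)
c=vision.camera("wrist")
cv2.imwrite("pics/w1.png",c["img"][:,:,::-1]); print(proj(c,[[.6042,.1415,.13],[.6042,.1415,0.012]]))
E
```

```text
clock: 2.58
eef_pos: [0.6045, 0.1419, 0.2308]
tool_rot: [0.069, 0.998, 0.0, -0.001]
ft_force: [-0.6, 0.5, -0.3]
grip_width: 0.0855
grasp_force: 0.0
tool x yaw 172.11 tilt 0.07 pos [0.6045 0.1419 0.2308] need units [ 4.000e-04 -1.500e-03  4.592e-01] q [0.23 0.49 0.37 1.45 0.   0.37] t 2.5833
[[259.84487039 191.03634374]
 [259.19606249 161.57379206]]
```

View pics/w1.png

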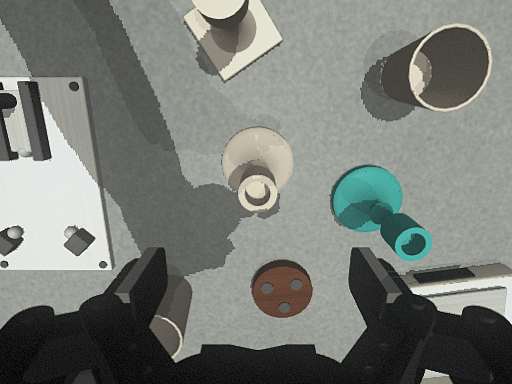

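The wrist view shows the cup at (258,191) and the foot at (258,163), against predicted (260,191) and (259,162), so it's centred. Next I descend and grip.

```bash
python3 -m inch '[[[0,0,0],[0,0,0.06],-1],[[0,0,0],[0,0,0.06],-1],[[0,0,0],[0,0,0.06],-1],[[0,0,0],[0,0,0.06],-1],[[0,0,0],[0,0,0.06],-1],[[0,0,0],[0,0,0.06],-1],[[0,0,0],[0,0,0.06],-1],[[0,0,0],[0,0,0.04],-1],[[0,0,0],[0,0,0],-1],[[0,0,0],[0,0,0],-0.5]]'
python3 -m inch '[[[0,0,0],[0,0,0],0],[[0,0,0],[0,0,0],0.3],[[0,0,0],[0,0,0],1],[[0,0,0],[0,0,0],1],[[0,0,0],[0,0,0],1],[[0,0,0],[0,0,0],1],[[0,0,0],[0,0,0],1],[[0,0,0],[0,0,0],1]]'
```

```text
clock: 3.47
eef_pos: [0.6032, 0.1429, 0.0931]
tool_rot: [0.068, 0.998, -0.0, -0.001]
ft_force: [-0.4, -0.1, -0.5]
grip_width: 0.0754
grasp_force: 0.0
clock: 4.13
eef_pos: [0.6055, 0.1416, 0.0948]
tool_rot: [0.069, 0.998, 0.0, 0.001]
ft_force: [-0.6, 0.1, 5.1]
grip_width: 0.0308
grasp_force: 59.4
```

```bash
python3 -m inch '[[[0,0,0],[0,0,-0.02],1],[[0,0,0],[0,0,-0.05],1],[[0,0,0],[0,0,-0.05],1],[[0,0,0],[0,0,-0.05],1],[[0,0,0],[0,0,0],1],[[0,0,0],[0,0,0],1]]'
python3 - <<'E'
from h import *
to(.6082,-.1272,.145)
print(telemetry.get_obs()["ft_force"],telemetry.get_obs()["grip_width"])
E
```

```text
clock: 4.63
eef_pos: [0.6051, 0.1416, 0.1444]
tool_rot: [0.069, 0.998, 0.0, 0.0]
ft_force: [0.1, 0.4, -3.1]
grip_width: 0.0305
grasp_force: 59.9
tool x yaw 172.12 tilt 0.05 pos [0.6051 0.1416 0.1444] need units [-0.1332 -0.8862 -0.0022] q [0.23 0.53 0.2  1.24 0.   0.37] t 4.6333
[ 0.12298353  0.44161782 -3.09812003] 0.030481917132270393
```

```bash
python3 -m inch '[[[0,0,0],[-0.004,-0.025,0],1],[[0,0,0],[-0.0075,-0.05,0],1],[[0,0,0],[-0.0075,-0.05,0],1],[[0,0,0],[-0.0075,-0.05,0],1],[[0,0,0],[-0.0075,-0.05,0],1],[[0,0,0],[-0.0075,-0.05,0],1],[[0,0,0],[-0.0075,-0.05,0],1],[[0,0,0],[-0.0075,-0.05,0],1],[[0,0,0],[-0.0075,-0.05,0],1],[[0,0,0],[-0.0075,-0.05,0],1]]'
python3 -m inch '[[[0,0,0],[-0.0075,-0.05,0],1],[[0,0,0],[-0.0075,-0.05,0],1],[[0,0,0],[-0.0075,-0.05,0],1],[[0,0,0],[-0.0075,-0.05,0],1],[[0,0,0],[-0.0075,-0.05,0],1],[[0,0,0],[-0.0075,-0.05,0],1],[[0,0,0],[-0.0075,-0.05,0],1],[[0,0,0],[-0.006,-0.035,0],1],[[0,0,0],[0,-0.02,0],1],[[0,0,0],[0,0,0],1]]'
python3 - <<'E'
from h import *
to(.6082,-.1272,.115)
c=vision.camera("wrist")
cv2.imwrite("pics/w2.png",c["img"][:,:,::-1])
E
```

```text
clock: 5.47
eef_pos: [0.6065, -0.0043, 0.1444]
tool_rot: [0.069, 0.998, 0.0, 0.0]
ft_force: [-0.2, -0.1, -3.5]
grip_width: 0.0303
grasp_force: 59.8
clock: 6.3
eef_pos: [0.6071, -0.1269, 0.1442]
tool_rot: [0.07, 0.998, -0.0, -0.0]
ft_force: [-0.6, -0.3, -2.9]
grip_width: 0.0307
grasp_force: 59.9
tool x yaw 172.02 tilt 0.02 pos [ 0.6071 -0.1269  0.1442] need units [-0.0039 -0.0005  0.0973] q [-0.21  0.52  0.2   1.24 -0.   -0.07] t 6.3
```

View pics/w2.png

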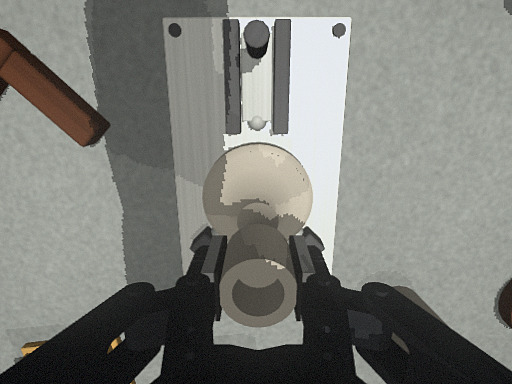

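The stick is held upright and centred between the rails. The slide nose is at about (258,129), the peg top at (257,27), and the foot's rear edge is at row 143. I'll localise the slide from this view before lowering.

Run:
```python
from h import *
c=vision.camera("wrist")
a=-.1383;R=np.array([[np.cos(a),-np.sin(a)],[np.sin(a),np.cos(a)]]);nc=np.array([.6201,-.1288])
for n,uv,z in [("nose",(258,130),.018),("peg",(257,30),.0845),("hole l",(175,30),.012),("hole r",(338,30),.012),("footrear",(258,143),.052)]:
    w=plane(c,[uv],z)[0][:2];print(n,w.round(4),(R.T@(w-nc)*1000).round(1))
o=telemetry.get_obs();print("tcp",R.T@(o["eef_pos"][:2]-nc)*1000)
```

```text
nose [ 0.5609 -0.1212] [-59.7  -0.6]
peg [ 0.4968 -0.1129] [-124.4   -1.2]
hole l [ 0.4748 -0.1756] [-137.5  -66.4]
hole r [ 0.4927 -0.0476] [-137.4   62.9]
footrear [ 0.5668 -0.1221] [-53.7  -0.7]
tcp [-13.35263949   1.89503671]
```

```bash
python3 -m inch '[[[0,0,0],[-0.0065,0,0],1],[[0,0,0],[0,0,0.02],1],[[0,0,0],[0,0,0.025],1],[[0,0,0],[0,0,0.025],1],[[0,0,0],[0,0,0.02],1],[[0,0,0],[0,0,0.015],1],[[0,0,0],[0,0,0.01],1],[[0,0,0],[0,0,0],1],[[0,0,0],[0,0,0],1]]'
python3 -m inch '[[[0,0,0],[0,0,0.004],1],[[0,0,0],[0,0,0],1]]'
python3 -m inch '[[[0,0,0],[0,0,0.003],1],[[0,0,0],[0,0,0],1]]'
```

```text
clock: 7.15
eef_pos: [0.6091, -0.1255, 0.1096]
tool_rot: [0.069, 0.998, 0.0, -0.0]
ft_force: [-0.1, 0.3, -2.3]
grip_width: 0.0302
grasp_force: 59.9
clock: 7.32
eef_pos: [0.6094, -0.1256, 0.1089]
tool_rot: [0.069, 0.998, -0.0, 0.0]
ft_force: [0.2, -0.5, -3.5]
grip_width: 0.0309
grasp_force: 59.9
clock: 7.48
eef_pos: [0.6093, -0.1256, 0.1078]
tool_rot: [0.069, 0.998, -0.0, 0.0]
ft_force: [0.6, -0.7, -3.4]
grip_width: 0.0306
grasp_force: 59.9
```

```bash
python3 -m inch '[[[0,0,0],[0,0,0.002],1],[[0,0,0],[0,0,0],1]]'
python3 -m inch '[[[0,0,0],[0,0,0.002],1],[[0,0,0],[0,0,0],1]]'
python3 -m inch '[[[0,0,0],[0,0,0.002],1],[[0,0,0],[0,0,0],1]]' | grep -E 'pos|force'
```

```text
clock: 7.65
eef_pos: [0.6091, -0.1255, 0.1071]
tool_rot: [0.069, 0.998, 0.0, -0.0]
ft_force: [0.1, -0.1, -3.7]
grip_width: 0.0304
grasp_force: 59.9
clock: 7.82
eef_pos: [0.6094, -0.1256, 0.1069]
tool_rot: [0.069, 0.998, -0.0, 0.0]
ft_force: [0.5, 0.7, -2.0]
grip_width: 0.0311
grasp_force: 60.4
eef_pos: [0.6097, -0.1256, 0.1068]
ft_force: [-0.4, -0.3, 2.0]
grasp_force: 60.5
```

```bash
python3 -m inch '[[[0,0,0],[0,0,0],0.2],[[0,0,0],[0,0,0],0],[[0,0,0],[0,0,0],-0.3],[[0,0,0],[0,0,0],-0.6],[[0,0,0],[0,0,0],-0.8],[[0,0,0],[0,0,0],-0.8],[[0,0,0],[0,0,0],-0.8],[[0,0,0],[0,0,0],-0.8]]'
python3 - <<'E'
from h import *
c=vision.camera("top")
big=cv2.resize(c["img"][115:240,255:355],None,fx=4,fy=4,interpolation=cv2.INTER_CUBIC)
s=vision.camera("scene")["img"][150:250,150:290]
s=cv2.resize(s,None,fx=2.8,fy=2.8,interpolation=cv2.INTER_CUBIC)
o=np.zeros((500,400+s.shape[1],3),np.uint8);o[:,:400]=big;o[:s.shape[0],400:]=s
cv2.imwrite("pics/rel.png",o[:,:,::-1])
E
```

```text
clock: 8.65
eef_pos: [0.6092, -0.1255, 0.1059]
tool_rot: [0.069, 0.998, -0.0, -0.0]
ft_force: [0.4, 0.4, -0.3]
grip_width: 0.0771
grasp_force: 0.0
```

View pics/rel.png

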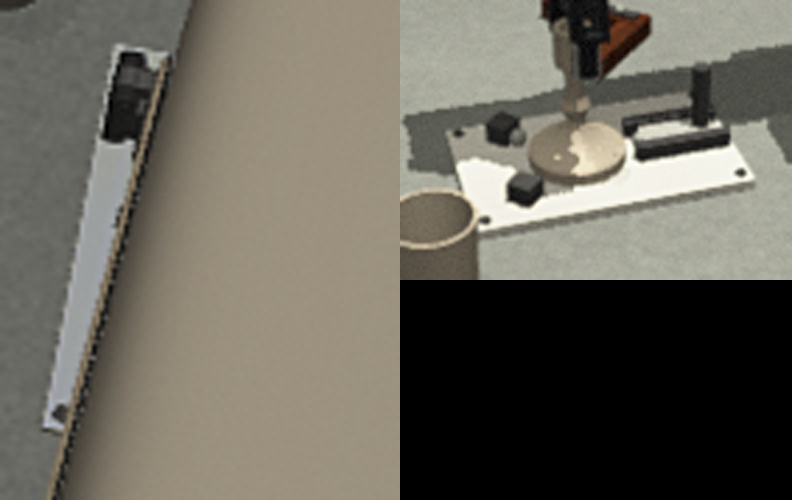

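The scene view shows the stick upright on the plate between the balls and clear of the nose, with the fingers open. I'll rise and move behind the peg.

```bash
python3 -m inch '[[[0,0,0],[0,0,-0.02],-0.8],[[0,0,0],[0,0,-0.06],-0.8],[[0,0,0],[0,0,-0.06],-0.8],[[0,0,0],[0,0,-0.06],-0.8],[[0,0,0],[0,0,-0.06],-0.8],[[0,0,0],[0,0,-0.06],-0.8],[[0,0,0],[0.05,0,0],1],[[0,0,0],[0.08,0,0],1],[[0,0,0],[0.08,0,0],1],[[0,0,0],[0.08,0,0],1]]'
python3 -m inch '[[[0,0,0],[0.08,0,0],1],[[0,0,0],[0.08,0,0],1],[[0,0,0],[0.04,0,0],1],[[0,0,0],[0,0,0],1],[[0,0,0],[0,0,0],1],[[0,0,0],[0,0,0],1]]'
python3 - <<'E'
from h import *
a=-.1383;R=np.array([[np.cos(a),-np.sin(a)],[np.sin(a),np.cos(a)]]);nc=np.array([.6201,-.1288])
t=nc+R@[-.160,0]; to(t[0],t[1],.05)
c=vision.camera("top")
big=cv2.resize(c["img"][115:240,255:355],None,fx=4,fy=4,interpolation=cv2.INTER_CUBIC)
w=vision.camera("wrist")["img"]
o=np.zeros((500,790,3),np.uint8);o[:,:400]=big;o[:292,400:]=cv2.resize(w,(390,292))
cv2.imwrite("pics/beh.png",o[:,:,::-1])
E
```

```text
clock: 9.58
eef_pos: [0.5222, -0.1135, 0.2024]
tool_rot: [0.069, 0.998, -0.0, 0.0]
ft_force: [-0.1, 0.7, 0.7]
grip_width: 0.0287
grasp_force: 0.0
clock: 10.08
eef_pos: [0.4647, -0.1056, 0.2025]
tool_rot: [0.069, 0.998, -0.0, 0.001]
ft_force: [-0.1, -0.3, -1.1]
grip_width: 0.0002
grasp_force: 0.0
tool x yaw 172.13 tilt 0.11 pos [ 0.4647 -0.1056  0.2025] need units [ 0.0105 -0.005   0.5084] q [-0.22  0.21 -0.11  1.25  0.   -0.09] t 10.0833
```

View pics/beh.png

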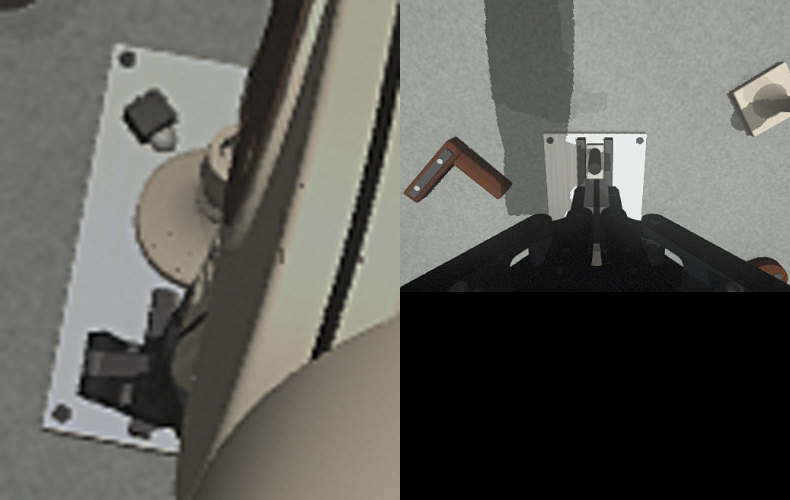

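The stick stands undisturbed (foot at (185,215) in the left pane). The fingers are lined up with the slide and peg (peg at (595,160) in the right pane). I'll lower behind the peg.

```bash
python3 -m inch '[[[0,0,0],[0.015,-0.005,0],1],[[0,0,0],[0,0,0.07],1],[[0,0,0],[0,0,0.07],1],[[0,0,0],[0,0,0.07],1],[[0,0,0],[0,0,0.07],1],[[0,0,0],[0,0,0.07],1],[[0,0,0],[0,0,0.07],1],[[0,0,0],[0,0,0.06],1],[[0,0,0],[0,0,0.03],1],[[0,0,0],[0,0,0],1]]'
python3 -m inch '[[[0,0,0],[0,0,0],1],[[0,0,0],[-0.01,0,0],1],[[0,0,0],[-0.01,0,0],1],[[0,0,0],[0,0,0],1],[[0,0,0],[0,0,0],1]]'
python3 - <<'E'
from h import *
to(.478,-.107,.05)
E
```

```text
clock: 11.02
eef_pos: [0.4571, -0.1059, 0.0467]
tool_rot: [0.069, 0.998, 0.0, -0.002]
ft_force: [-0.3, -0.4, -0.3]
grip_width: -0.0002
grasp_force: 0.0
clock: 11.43
eef_pos: [0.4659, -0.1073, 0.0498]
tool_rot: [0.069, 0.998, -0.0, 0.001]
ft_force: [-0.6, 0.2, 1.0]
grip_width: -0.0003
grasp_force: 0.0
tool x yaw 172.13 tilt 0.12 pos [ 0.4659 -0.1073  0.0498] need units [-0.0399  0.0065 -0.0005] q [-0.23  0.36 -0.34  0.86  0.   -0.09] t 11.4333
```

```bash
python3 -m inch '[[[0,0,0],[-0.0035,0,0],1],[[0,0,0],[-0.0035,0,0],1],[[0,0,0],[-0.0035,0,0],1],[[0,0,0],[-0.0035,0,0],1],[[0,0,0],[-0.0035,0,0],1],[[0,0,0],[-0.0035,0,0],1],[[0,0,0],[-0.0035,0,0],1],[[0,0,0],[-0.0035,0,0],1],[[0,0,0],[0,0,0],1]]' | grep -E 'pos|ft'
for i in 1 2 3; do python3 -m inch '[[[0,0,0],[-0.0035,0,0],1],[[0,0,0],[-0.0035,0,0],1],[[0,0,0],[0,0,0],1]]' | grep -E 'pos|ft'; done
```

```text
eef_pos: [0.4734, -0.1083, 0.0489]
ft_force: [0.6, 1.5, 0.5]
eef_pos: [0.4755, -0.1086, 0.0489]
ft_force: [0.0, 0.5, -0.7]
eef_pos: [0.4776, -0.1089, 0.0489]
ft_force: [0.2, -0.3, 0.4]
eef_pos: [0.4794, -0.1091, 0.0489]
ft_force: [-0.1, 0.1, -0.4]
```

```bash
for i in 1 2 3 4; do python3 -m inch '[[[0,0,0],[-0.0025,0,0],1],[[0,0,0],[-0.0025,0,0],1]]' | grep -E 'pos|ft'; done
```

```text
eef_pos: [0.4802, -0.1092, 0.0488]
ft_force: [-2.9, 0.7, 1.6]
eef_pos: [0.482, -0.1095, 0.0488]
ft_force: [-1.9, -0.2, 0.5]
eef_pos: [0.4837, -0.1097, 0.0488]
ft_force: [-1.3, 0.6, 1.1]
eef_pos: [0.4853, -0.1099, 0.0488]
ft_force: [-2.2, -1.4, 1.1]
```

```bash
for i in 1 2 3 4; do python3 -m inch '[[[0,0,0],[-0.0025,0,0],1],[[0,0,0],[-0.0025,0,0],1]]' | grep -E 'pos|ft'; done
python3 - <<'E'
from h import *
c=vision.camera("scene")
cv2.imwrite("pics/s3.png",cv2.resize(c["img"][150:250,150:290],None,fx=5,fy=5,interpolation=cv2.INTER_CUBIC)[:,:,::-1])
E
```

```text
eef_pos: [0.4868, -0.1101, 0.0488]
ft_force: [-2.4, -0.1, 0.4]
eef_pos: [0.4881, -0.1103, 0.0488]
ft_force: [-2.5, -0.2, 0.9]
eef_pos: [0.4896, -0.1105, 0.0488]
ft_force: [-2.3, 0.6, 0.6]
eef_pos: [0.4912, -0.1107, 0.0489]
ft_force: [-2.5, -0.3, -0.9]
```

View pics/s3.png

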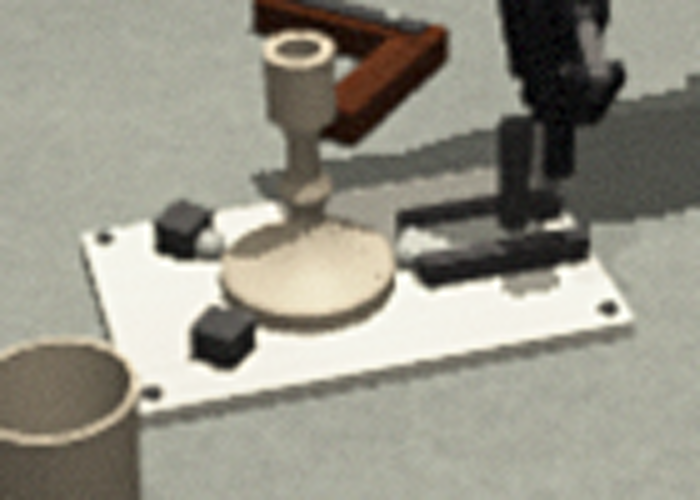

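The nose ball (410,245) touches the foot, and the gap to the fixed balls (210,240) is small. I'll go on slowly.

```bash
for i in 1 2 3 4 5 6; do python3 -m inch '[[[0,0,0],[-0.001,0,0],1],[[0,0,0],[-0.001,0,0],1]]' | grep -E 'pos|ft' | tr '\n' ' ';echo; done
```

```text
eef_pos: [0.4918, -0.1108, 0.0488] ft_force: [-1.2, -0.2, -0.2] 
eef_pos: [0.4924, -0.1109, 0.0489] ft_force: [-3.1, 0.3, 1.0] 
eef_pos: [0.493, -0.111, 0.0489] ft_force: [-3.1, -0.1, -0.0] 
eef_pos: [0.4936, -0.1111, 0.0489] ft_force: [-3.6, 0.2, -0.1] 
eef_pos: [0.4942, -0.1112, 0.0489] ft_force: [-2.0, 0.5, -1.3] 
eef_pos: [0.4947, -0.1112, 0.0489] ft_force: [-2.3, 0.4, -0.3]
```

```bash
for i in 1 2 3 4; do python3 -m inch '[[[0,0,0],[-0.001,0,0],1],[[0,0,0],[-0.001,0,0],1]]' | grep -E 'pos|ft' | tr '\n' ' ';echo; done
```

```text
eef_pos: [0.4951, -0.1113, 0.0489] ft_force: [-4.3, -0.7, 0.3] 
eef_pos: [0.4959, -0.1114, 0.0489] ft_force: [-3.3, 0.5, -0.1] 
eef_pos: [0.4966, -0.1115, 0.0488] ft_force: [-3.3, 0.4, -0.5] 
eef_pos: [0.4968, -0.1115, 0.0488] ft_force: [-5.2, 0.5, 1.4]
```

```bash
python3 -m inch '[[[0,0,0],[0,0,0],1]]' | grep -E 'pos|ft' | tr '\n' ' ';echo
for i in 1 2 3; do python3 -m inch '[[[0,0,0],[-0.0005,0,0],1],[[0,0,0],[0,0,0],1]]' | grep -E 'pos|ft' | tr '\n' ' ';echo; done
```

```text
eef_pos: [0.4968, -0.1115, 0.0488] ft_force: [-4.5, 0.9, 0.4] 
eef_pos: [0.4969, -0.1115, 0.0488] ft_force: [-4.7, 0.4, 1.6] 
eef_pos: [0.4969, -0.1115, 0.0488] ft_force: [-6.0, -0.1, 1.9] 
eef_pos: [0.4969, -0.1115, 0.0488] ft_force: [-6.5, 0.8, 1.5]
```

Seated, at about 4.5 N/mm. I'll build up to about 9.5 N.

```bash
for i in 1 2 3; do python3 -m inch '[[[0,0,0],[-0.0005,0,0],1],[[0,0,0],[0,0,0],1]]' | grep -E 'ft' | tr '\n' ' ';echo; done
for i in 1 2 3; do python3 -m inch '[[[0,0,0],[0,0,0],1]]' | grep -E 'ft' | tr '\n' ' ';echo; done
```

```text
ft_force: [-6.2, 0.6, 1.9] 
ft_force: [-5.6, 0.3, 2.7] 
ft_force: [-6.7, -0.0, 2.0] 
ft_force: [-6.2, 0.1, 2.2] 
ft_force: [-6.7, 0.4, 2.4] 
ft_force: [-6.7, 1.2, 2.6]
```

```bash
for i in 1 2 3 4; do python3 -m inch '[[[0,0,0],[-0.0006,0,0],1],[[0,0,0],[0,0,0],1]]' | grep -E 'ft' | tr '\n' ' ';echo; done
for i in 1 2 3; do python3 -m inch '[[[0,0,0],[0,0,0],1]]' | grep -E 'pos|ft' | tr '\n' ' ';echo; done
```

```text
ft_force: [-6.8, 0.7, 1.6] 
ft_force: [-7.0, 0.1, 3.2] 
ft_force: [-7.3, 0.5, 3.5] 
ft_force: [-8.5, 0.5, 4.0] 
eef_pos: [0.4971, -0.1116, 0.0488] ft_force: [-8.0, -0.4, 3.4] 
eef_pos: [0.4971, -0.1116, 0.0488] ft_force: [-8.2, -0.5, 4.7] 
eef_pos: [0.4971, -0.1116, 0.0488] ft_force: [-8.6, 1.0, 3.5]
```

```bash
for i in 1 2 3; do python3 -m inch '[[[0,0,0],[-0.0006,0,0],1],[[0,0,0],[0,0,0],1]]' | grep -E 'ft' | tr '\n' ' ';echo; done
for i in 1 2 3 4 5 6; do python3 -m inch '[[[0,0,0],[0,0,0],1]]' | grep -E 'ft' | tr '\n' ' '; done
```

```text
ft_force: [-8.4, 0.4, 4.5] 
ft_force: [-9.1, 0.5, 4.2] 
ft_force: [-8.8, 1.2, 4.9] 
ft_force: [-9.4, 0.5, 5.1] ft_force: [-9.2, 1.7, 5.6] ft_force: [-8.8, 1.0, 5.7] ft_force: [-9.0, 1.6, 4.0] ft_force: [-10.0, 0.2, 5.1] ft_force: [-8.8, -0.2, 5.2]
```

```bash
python3 -m inch '[[[0,0,0],[-0.0005,0,0],1],[[0,0,0],[0,0,0],1],[[0,0,0],[0,0,0],1],[[0,0,0],[0,0,0],1],[[0,0,0],[0,0,0],1]]' | grep ft
for i in 1 2 3 4; do python3 -m inch '[[[0,0,0],[0,0,0],1],[[0,0,0],[0,0,0],1],[[0,0,0],[0,0,0],1]]' | grep ft; done
for i in 1 2; do python3 -m inch '[[[0,0,0],[0.0015,0,0],1],[[0,0,0],[0.0015,0,0],1],[[0,0,0],[0.002,0,0],1]]' | grep -E 'pos|ft';done
```

```text
ft_force: [-9.3, 0.5, 5.5]
ft_force: [-9.3, 0.3, 5.3]
ft_force: [-9.4, 1.2, 5.7]
ft_force: [-9.5, -0.0, 5.5]
ft_force: [-8.8, 1.0, 4.8]
eef_pos: [0.4972, -0.1116, 0.0488]
ft_force: [-3.8, 0.1, 0.8]
eef_pos: [0.4971, -0.1115, 0.0489]
ft_force: [-1.0, 0.1, -1.4]
```

Now I draw well back, rise clear and look.

```bash
python3 -m inch '[[[0,0,0],[0.003,0,0],1],[[0,0,0],[0.006,0,0],1],[[0,0,0],[0.02,0,0],1],[[0,0,0],[0.04,0,0],1],[[0,0,0],[0.04,0,0],1],[[0,0,0],[0,0,-0.05],1],[[0,0,0],[0.05,0,-0.05],1],[[0,0,0],[0.05,0,-0.05],1],[[0,0,0],[0,0,-0.05],1],[[0,0,0],[0,0,0],1]]'
python3 - <<'E'
from h import *
c=vision.camera("scene")
cv2.imwrite("pics/s4.png",cv2.resize(c["img"][150:250,150:290],None,fx=5,fy=5,interpolation=cv2.INTER_CUBIC)[:,:,::-1])
E
```

```text
clock: 21.98
eef_pos: [0.4363, -0.1033, 0.112]
tool_rot: [0.069, 0.998, -0.0, 0.003]
ft_force: [0.6, -0.7, 1.0]
grip_width: -0.0
grasp_force: 0.0
```

View pics/s4.png

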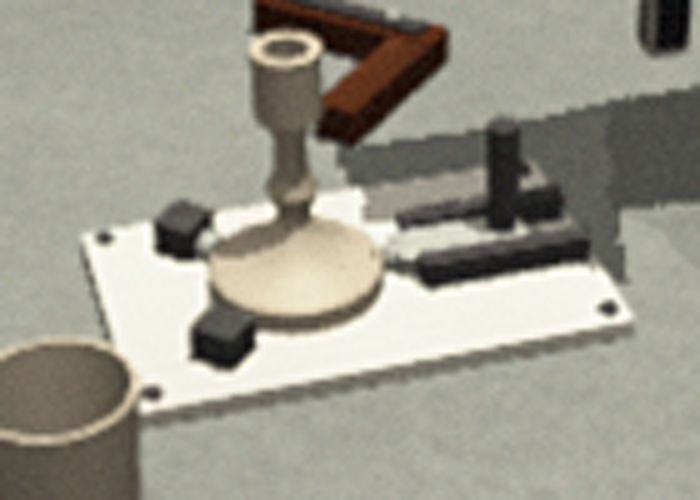

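The candlestick is upright, its foot (295,270) touching both fixed balls and the slide nose (400,250), and the robot is clear at upper right. I let the arm settle and hand in.

```bash
python3 -m inch '[[[0,0,0],[0,0,0],1],[[0,0,0],[0,0,0],1],[[0,0,0],[0,0,0],1],[[0,0,0],[0,0,0],1]]' | grep ft; python3 -c "
from workcell import workorder
print(workorder.job_done())"
```

```text
ft_force: [-0.7, 0.5, -0.6]
the job is handed in; nothing more can be done
None
```

The job is handed in, with no verdict returned: the candlestick stands upright in the nest, was pressed home with about 9.3 N for over a second, and looked in contact with all three balls in the last picture, with the arm drawn clear.

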